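# Set the tube fixture's end stop and load a tube

## Task

Set up the welding fixture for the next tube: swing its red clamp lever over to free the sliding stop, slide the stop until its yellow pointer lines up with the red line on the scale, and swing the lever fully back to lock it there. Then take the steel tube with the orange bands from the rack, push its end against the sprung copper contact and lower the other end behind the stop, so that it lies in the two V-blocks held by the spring. Leave the other two tubes in the rack and everything else on the bench where it is.

Things in the scene. Friction and masses are not known exactly. Their poses are not given: they have to be found in the camera images.
- mark (a point): The red line (3.5 mm wide) across the white scale on the green fixture, 14 mm above the bench, 40 mm in +x from the rail's mid-line. Axes as fixture.
- fixture: Green welding fixture fixed to the bench, turned up to 0.3 rad; origin on the bench below the rail's mid-line, level with the red line. z up; y along the rail, +y from the copper contact to the sliding stop; scale on the +x side. Base plate 12 mm thick, x -48 to 48, y -180 to 205 mm; green head block 56 mm wide, top 78 mm up, y -175 to -140 mm.
- pointer (a point): Tip of the yellow pointer on the sliding stop, an aluminium carriage 60 mm wide reaching from here 126 mm in +y. It stands beside the red line (same fixture y as mark) when the stop is set. It is level in y with the stop face, the carriage's -y end, whose top is 44 mm above the bench, as is the flat deck behind it for 35 mm.
- carriage (a joint): Slide of the stop along the fixture's y, in m: 0 = pointer exactly at the red line, grows as the stop moves away from the copper contact (+y). Range -0.008 to 0.072; about 4 N of rail friction when unlocked; held fast when the lever is locked.
- fin (a point): Grip point on the black upright fin by which the carriage is slid: 14 mm thick along y, 24 mm wide in x, top 92 mm above the bench. This point is 72 mm above the bench, 113 mm in +y from the pointer, on the rail's mid-line. The deck beneath is 44 mm above the bench; 41 mm are free between the fin and the lever's lugs (69 mm above the bench).
- lever (a joint): Clamp lever angle, rad: 0 = fully locked, leaning 0.7 from upright to the fixture's -x side; grows as it swings over the top to +x; 1.4 = fully unlocked, leaning 0.7 to +x. It clamps below about 0.5, and stays where it is left; friction about 0.15 N m (2 to 3 N at the bar).
- lever_bar (a point): Centre of the lever's red cross-bar: 16 mm thick, 40 mm long along the fixture's y, 72 mm from the lever's pivot axis. Below it a 10 mm round steel rod leads to the pivot.
- lever_pivot (a point): Lever pivot on the carriage, on the rail's mid-line, 58 mm above the bench, 50 mm in +y from the pointer; the lever turns about the fixture's y axis through here.
- cradle (a point): Where the centre of the loaded tube belongs: on the rail's mid-line, 45 mm above the bench, 55 mm in -y from the red line; axes as fixture. Two steel V-blocks, 12 mm long in y, 35 mm either side, carry the tube; their tops are 43 mm above the bench, with 58 mm free between them for fingers (base plate 12 mm above the bench).
- contact_face (a point): Centre of the face of the sprung copper contact, a disc of 30 mm diameter facing +y, centred 49 mm above the bench (4 mm above the tube's seat), so it reaches 19 mm above the axis of the seated tube. At rest it stands 104 mm in -y from the red line.
- plunger (a joint): How far the copper contact is pressed in (towards -y), m: 0 at rest, at most 0.016; 2.7 N at the start, plus 0.45 N per mm. With the stop on the line the seated 110 mm tube presses it in by 6 mm.
- tube_center (a point): Centre of the steel tube with orange bands near both ends: 110 mm long, 25 mm diameter, 0.15 to 0.27 kg, axis along this point's y (either end may go first). It lies in one of three parallel slots, 58 mm apart, of the blue rack, axis 34 mm above the bench, rack base 8 mm high; V-rests 10 mm long at 42 mm either side of the rack's middle.
- copper_tube_center (a point): Centre of the plain copper tube (110 mm by 25 mm diameter) in another slot of the rack; leave it.
- short_tube_center (a point): Centre of the plain dark steel tube (98 mm by 25 mm diameter) in another slot of the rack; leave it.
- tube: The orange-banded tube as a body; same point and axes as tube_center.
- drink: Drink bottle, 66 mm diameter, 190 mm tall, orange cap; origin under its base. Leave.
- spray: Yellow spray can, 60 mm diameter, 170 mm tall; origin under its base. Leave.
- hammer: Hammer lying on the bench; leave.
- brush: Flat brush lying on the bench; leave.
- wrench: Wrench lying on the bench; leave.
- dish: Dark steel dish, 100 mm diameter, 30 mm high; origin under its base. Leave.
- magnet: Red and steel welding magnet block, 54 by 28 by 54 mm high; origin under its base. Leave.
Things that resemble listed ones, but are neither listed nor needed, are in the scene too. What is shaped like the tube but green or pink is not meant.

How it is judged:
On the way, in this order (a step that is already met when the one before it is completed fails the run):
1. the clamp lever is swung over to unlocked (beyond 1.0 rad) (value of joint lever above 1 rad), for 0.1 s.
2. with the lever unlocked, the pointer is brought within 4 mm of the red line (y of pointer in the frame of mark between -0.004 and 0.004 m and value of joint lever above 0.6 rad), for 0.2 s.
3. the lever is back at locked (below 0.2 rad) with the pointer still within 4 mm of the line, the tube not yet loaded (y of pointer in the frame of mark between -0.004 and 0.004 m and value of joint lever below 0.2 rad and horizontal distance between tube_center and cradle above 0.03 m), for 0.2 s.
4. the banded tube is seated in the V-blocks between contact and stop (value of joint lever below 0.2 rad and y of pointer in the frame of mark between -0.004 and 0.004 m and x of tube_center in the frame of cradle between -0.004 and 0.004 m and z of tube_center in the frame of cradle between -0.004 and 0.004 m and y of tube_center in the frame of cradle between -0.007 and 0.007 m and angle between the y axis of tube_center and the y axis of cradle, either way round below 0.07 rad and value of joint plunger between 0.0012 and 0.0125 m and linear speed of tube below 0.02 m/s), for 0.2 s.
At the end, for the whole second after the job is handed in: Lever below 0.2 rad; pointer within 4 mm of the red line; banded tube at rest in both V-blocks (centre within 4 mm across and in height, 7 mm along; axis within 0.07 rad of the rail), pressing the contact in 1.2 to 12.5 mm; the other two tubes within 20 mm of their start (all of step 4 and distance of each of copper_tube_center, short_tube_center from where it was at the start of the episode below 0.02 m); the robot touches nothing.
It fails at once if a thing standing or lying about on the bench is pushed more than 30 mm (distance of any of drink, spray, hammer, brush, wrench, dish, magnet from where it was at the start of the episode above 0.03 m).
It fails at once if a standing bystander is tipped over (angle between any of drink, spray, dish, magnet's own z axis and vertical above 0.5 rad).
It fails at once if one of the other tubes is moved more than 30 mm (distance of any of copper_tube_center, short_tube_center from where it was at the start of the episode above 0.03 m).
It also fails if it takes over 72 s, if anything falls off the work surface, if the arm or the gripper's body presses on something with over 40 N, if the wrist force passes 120 N, or if a joint passes its speed limit or range.

## Robot

A 7-joint arm with a two-finger parallel gripper is mounted at the origin on the work surface. World frame = base frame: x ahead of the robot, y to its left, z up, the work surface at z = 0. Lengths are in m, angles in rad, forces in N, time in s.
With the tool pointing down it reaches from about 0.4 to 0.875 m from the base axis. Payload 19.3 kg.
Tool frame: the origin (TCP) lies on the centre line of the jaws, within the pads' length; the fingertips stand 14 mm ahead of it and the grasp point (between the pads) lies 5 mm behind it; z points along the fingers, y is the line along which they close (so a half turn about z gives the same grasp; the last joint's range is limited). The gripper opens to 85 mm and grips with 20 to 120 N. Pads are 22 mm wide; open, the fingers measure 114 mm over their backs; the gripper's body (76 mm by 85 mm) begins 54 mm behind the grasp point. The pads swing forward as they close: fully open they stand 13 mm farther back than shut.
Start: joints at [-1.272, 0.521, -0.036, 1.599, 0.021, 1.021, -0.113], TCP at [0.225, 0.583, 0.245] pointing down, gripper open.
Joint ranges: [-2.91, 2.91], [-0.3, 2.13], [-1.5, 1.42], [0.17, 2.43], [-1.26, 4.41], [0.16, 1.93], [-2.52, 2.52]. Speed limits (rad/s): [1.89, 1.89, 2.39, 2.39, 3.01, 3.01, 3.01].

## Interface

Orientations are given as a rotation vector (axis times angle).
In Python, from rig import r gives the robot as it stands. Calls block until the motion is done:
- r.movep(position, orientation): joint-space move of the TCP to a pose.
- r.move_l(position, ori=None, max_speed=0.15): straight line of the TCP; ori=None keeps the orientation; max_speed is the mean speed in m/s.
- r.move_joints(angles): joint-space move.
- r.set_gripper(opening): finger opening in m; the grip force is fixed at half the most; returns when the fingers have stopped.
- r.wait(seconds).
- r.solve_ik(position, orientation): joint angles nearest the present ones, or None.
- r.grab_frame(name): name is "scene" or "side" or "wrist"; returns a dict with "pixels" (400x640x3 uint8, red, green, blue), "range_z" (400x640 float32, m along the optical axis (not along the pixel's ray), 0 where there is no reading), "fovy" (degrees; the focal length in pixels is half the picture's height over the tangent of half this angle, whatever the lens; pixels are square), "cx", "cy" (the principal point, pixels), "k1" (the pictures are not rectified: a ray, as slopes to the right and down, at radius r is drawn at 1 + k1 r^2 times it, then the intrinsics apply), "extrinsics" (4x4, takes a point from camera to world coordinates). Camera axes: x right, y down, z forward; pixel columns grow to the right and rows downward; lengths in m; the calibration is good to about 2 mm. A picture is of the moment at which its call begins.
A pose or a line that the arm cannot do raises r.MotionError and nothing moves.
- r.close_job(): hands the job in; it is judged then, once.
Trained networks look in a picture, given as the dict that the camera call returned (one of the last four; its "shot" number tells which), for a name from the list of things; names that differ only in an ending like _2 or _b are one class to them, and where a whole thing is asked for, a point or a joint stands for the part that bears it (a point fixed in the world has none). Each returns a list of dicts, best first, with "confidence" (0 to 1); they miss things now and then, are a little off and sometimes report something else, mostly with a low value. They report only what shows in the picture. A call takes as long as a camera call. They do not tell look-alikes from the thing itself.
- r.boxes_of(target, picture): "box" ([left, top, width, height] in pixels, round what is visible of it).
- r.trace(target, picture): "mask" (400x640 bool, what is visible of it) and "box" ([left, top, width, height] in pixels, round what is visible of it).
- r.tip_of(target, picture): "location" ([row, column] in pixels: a listed point, or the origin of a listed thing).
Readings, each from a call of its own:
- r.current_time_s(): time.
- r.current_q(): joint angles.
- r.current_qvel(): joint speeds.
- r.current_effort(): joint torques, N m.
- r.current_tool_pos(): TCP position.
- r.current_tool_rot(): TCP orientation.
- r.current_force(): force on the tool from outside, world axes, zero at the start.
- r.current_ft_torque(): the same for the moment, N m.
- r.current_grip_width(): finger opening in m.
- r.current_grasp_force(): force on a finger pad.
Only numpy, scipy, OpenCV 4.12 (cv2) and the standard library are available. Lean on these libraries where they do the work, as an engineer would, in place of code of your own. Each camera call takes 0.05 s, during which the arm holds its last target. There are 200 camera calls.

## Working session

There is one attempt and no reset: what is moved stays moved. The work goes in short steps, each a Python script; the robot and the scene stay as the last script left them, time stands still between calls to the robot, and variables do not carry over. Pictures are saved under pics/ and viewed, at most 11 in all, crops included, and the job is handed in when it is done.

```bash
mkdir -p pics; ls; cat > h.py <<'E'
import numpy as np, cv2
from rig import r
from scipy.spatial.transform import Rotation as R
def save(f,n): cv2.imwrite('pics/'+n+'.png',f['pixels'][:,:,::-1])
def K(f):
    fl=200/np.tan(np.radians(f['fovy'])/2); return fl
def ray(f,row,col):
    fl=K(f); d=np.array([(col-f['cx'])/fl,(row-f['cy'])/fl]); u=d.copy()
    for _ in range(20): u=d/(1+f['k1']*(u@u))
    return np.array([u[0],u[1],1.])
def at_z(f,row,col,z):
    E=f['extrinsics']; d=E[:3,:3]@ray(f,row,col); o=E[:3,3]; return o+d*(z-o[2])/d[2]
def at_depth(f,row,col):
    E=f['extrinsics']; z=f['range_z'][int(round(row)),int(round(col))]; return E[:3,:3]@(ray(f,row,col)*z)+E[:3,3]
def proj(f,p):
    E=f['extrinsics']; c=E[:3,:3].T@(np.asarray(p)-E[:3,3]); u=c[:2]/c[2]; u=u*(1+f['k1']*(u@u)); return u[1]*K(f)+f['cy'],u[0]*K(f)+f['cx']
def cloud(f,mask):
    return np.array([at_depth(f,a,b) for a,b in np.argwhere(mask&(f['range_z']>0))])
E
cat > s1.py <<'E'
from h import *
for n in ['scene','side']:
    f=r.grab_frame(n); save(f,n+'1'); print(n,f['fovy'],f['k1'],f['extrinsics'].round(3).tolist())
    Z=dict(mark=.014,pointer=None,fin=.072,lever_bar=None,lever_pivot=.058,cradle=.045,contact_face=.049,tube_center=None,copper_tube_center=None,short_tube_center=None,fixture=0)
    for t,z in Z.items():
        for d in r.tip_of(t,f)[:2]:
            a,b=d['location']; 
            try: p=at_depth(f,a,b).round(3)
            except Exception: p=None
            print(t,round(d['confidence'],2),[round(a),round(b)],'depth',p,'z',at_z(f,a,b,z).round(3) if z is not None else '')
E
python3 s1.py
```

```text
pics
scene 51.402521906218496 -0.06176276163417325 [[-0.479, 0.697, -0.533, 1.07], [0.878, 0.368, -0.306, 0.437], [-0.017, -0.615, -0.789, 0.896], [0.0, 0.0, 0.0, 1.0]]
mark 0.77 [214, 238] depth [ 0.625 -0.079  0.014] z [ 0.625 -0.079  0.014]
pointer 0.81 [227, 252] depth [ 0.641 -0.024  0.009] z 
pointer 0.61 [239, 390] depth [0.529 0.309 0.042] z 
fin 0.68 [229, 295] depth [0.632 0.107 0.08 ] z [0.628 0.104 0.072]
lever_bar 0.59 [192, 288] depth [0.567 0.052 0.117] z 
lever_pivot 0.57 [219, 274] depth [0.62  0.038 0.061] z [0.618 0.037 0.058]
lever_pivot 0.34 [176, 335] depth [0.393 0.089 0.017] z [0.425 0.105 0.058]
cradle 0.88 [187, 234] depth [ 0.552 -0.143  0.008] z [ 0.574 -0.119  0.045]
contact_face 0.59 [178, 222] depth [ 0.565 -0.166  0.048] z [ 0.566 -0.165  0.049]
contact_face 0.23 [261, 389] depth [0.583 0.33  0.04 ] z [0.588 0.331 0.049]
tube_center 0.76 [259, 385] depth [0.583 0.321 0.041] z 
tube_center 0.76 [316, 434] depth [0.655 0.47  0.023] z 
copper_tube_center 0.83 [222, 397] depth [0.473 0.304 0.04 ] z 
copper_tube_center 0.53 [220, 275] depth [0.62  0.042 0.0
[... 885 characters left out ...]
58]
cradle 0.67 [276, 355] depth [ 0.587 -0.114  0.012] z [ 0.579 -0.129  0.045]
cradle 0.37 [241, 270] depth [0.38  0.082 0.015] z [0.378 0.063 0.045]
contact_face 0.55 [290, 360] depth [ 0.572 -0.181  0.06 ] z [ 0.575 -0.176  0.049]
tube_center 0.7 [140, 312] depth [0.643 0.47  0.02 ] z 
tube_center 0.68 [173, 305] depth [0.573 0.334 0.004] z 
copper_tube_center 0.59 [295, 429] depth [ 0.766 -0.243  0.02 ] z 
copper_tube_center 0.51 [228, 399] depth [ 0.775 -0.013  0.041] z 
short_tube_center 0.64 [176, 291] depth [0.512 0.298 0.045] z 
fixture 0.59 [266, 349] depth [ 0.578 -0.09   0.035] z [ 0.587 -0.072  0.   ]
fixture 0.46 [275, 355] depth [ 0.592 -0.109  0.006] z [ 0.593 -0.107  0.   ]
```

View pics/scene1.png

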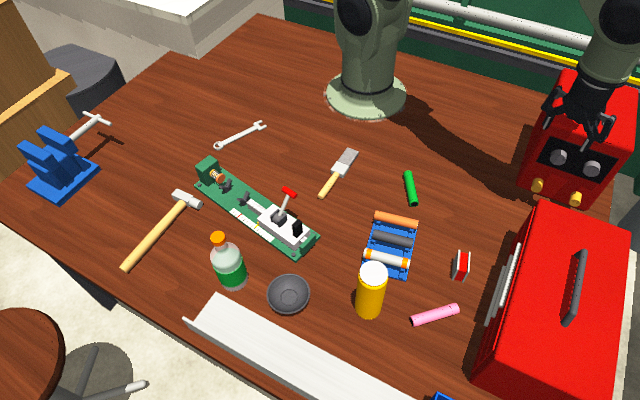

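View pics/side1.png

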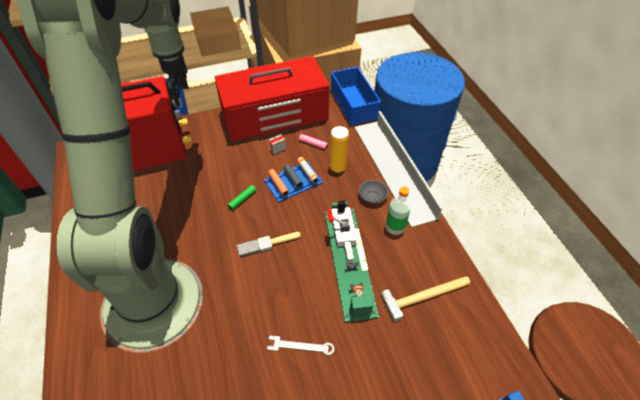

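The scene view shows the fixture running from its head at (208,172) to its end at (312,245). The rack's banded tube is at (388,259), with the spray can close by at (371,290) and the bottle at (229,265). The lever leans towards the robot, so it is locked. Next I'll go above the fixture and look from close by.

```bash
cat >> h.py <<'E'
def down(yd):
    y=np.array([yd[0],yd[1],0.]); y/=np.linalg.norm(y); z=np.array([0,0,-1.]); c=[]
    q=r.current_q()
    for s in (1,-1):
        c.append(R.from_matrix(np.c_[np.cross(s*y,z),s*y,z]).as_rotvec())
    return c
E
cat > s2.py <<'E'
from h import *
fs=r.grab_frame('scene'); fd=r.grab_frame('side')
for t in ['drink','spray','dish','magnet']:
    for f in (fs,fd):
        for d in r.tip_of(t,f)[:1]: print(t,round(d['confidence'],2),at_z(f,*d['location'],0).round(3))
p=r.current_tool_pos(); print(p, r.current_tool_rot())
r.move_l([p[0],p[1],.42],max_speed=.3)
ori=None
for o in down([-np.sin(-.234),np.cos(-.234)]):
    q=r.solve_ik([.60,0.0,.36],o); print(o,q)
    if q is not None and ori is None or (q is not None and abs(q[6])<abs(best[6])): ori,best=o,q
r.movep([.60,0.0,.36],ori)
f=r.grab_frame('wrist'); save(f,'w1'); print(f['extrinsics'].round(3).tolist(),f['fovy'],f['k1'])
Z=dict(mark=.014,pointer=.014,fin=.072,lever_pivot=.058,cradle=.045,contact_face=.049,lever_bar=.113)
for t,z in Z.items():
    for d in r.tip_of(t,f)[:1]: print(t,round(d['confidence'],2),np.round(d['location']),at_depth(f,*d['location']).round(4),at_z(f,*d['location'],z).round(4))
print(r.current_time_s())
E
python3 s2.py
```

```text
drink 0.76 [0.776 0.016 0.   ]
drink 0.95 [0.789 0.018 0.   ]
spray 0.79 [0.697 0.322 0.   ]
spray 0.89 [0.699 0.331 0.   ]
dish 0.65 [0.755 0.163 0.   ]
dish 0.81 [0.754 0.162 0.   ]
magnet 0.84 [0.513 0.481 0.   ]
magnet 0.52 [0.519 0.475 0.   ]
[0.22536113 0.58294482 0.24530326] [ 5.76227448e-01  3.08828340e+00 -3.73179959e-05]
[0.36672831 3.12011454 0.        ] [-0.42535614  0.41723302  0.47598342  1.53500938 -0.19778941  1.23740739
  1.41734851]
[ 3.12011454 -0.36672831  0.        ] [-0.6307264   0.4916465   0.81705647  1.54502931 -0.36918872  1.26583489
 -1.56579775]
[[0.23, 0.934, 0.273, 0.53], [0.973, -0.221, -0.065, 0.018], [0.0, 0.28, -0.96, 0.488], [0.0, 0.0, 0.0, 1.0]] 60.8005233977721 0.014382482802124391
mark 0.66 [180. 270.] [ 0.6267 -0.0744  0.0132] [ 0.6266 -0.0743  0.014 ]
pointer 0.76 [180. 312.] [ 0.6394 -0.0144  0.0163] [ 0.64   -0.0145  0.014 ]
fin 0.61 [155. 401.] [0.6175 0.099  0.0914] [0.6217 0.1029 0.072 ]
lever_pivot 0.86 [155. 350.] [0.6074 0.0418 0.0678] [0.6092 0.0424 0.058 ]
cradle 0.68 [162. 221.] [ 0.5866 -0.1346  0.0119] [ 0.5826 -0.124   0.045 ]
contact_face 0.78 [160. 186.] [ 0.5692 -0.1696  0.0416] [ 0.5685 -0.1665  0.049 ]
5.3
```

View pics/w1.png

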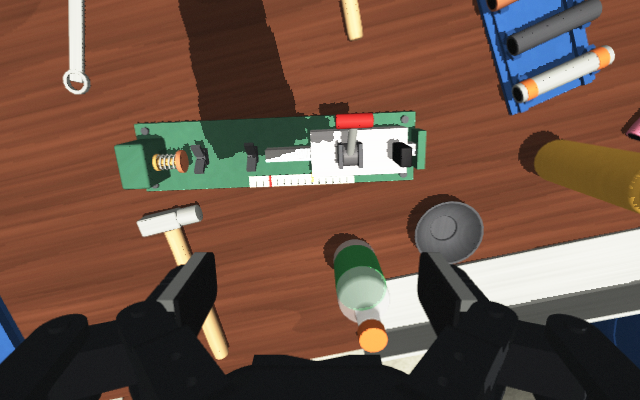

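The wrist picture shows the head at (135,160), the contact at (180,160), V-blocks at (200,157) and (252,155), the lever bar at (354,121), the fin at (402,155), and the red line near (270,181). The pointer is near (312,180). I'll fit the plate for an exact frame and zoom in on the scale.

```bash
cat > s3.py <<'E'
from h import *
f=r.grab_frame('wrist'); px=f['pixels']; hsv=cv2.cvtColor(px,cv2.COLOR_RGB2HSV)
g=(hsv[...,0]>55)&(hsv[...,0]<90)&(hsv[...,1]>90); g[:90]=0; g[215:]=0; g[:,440:]=0
P=cloud(f,g); P=P[(P[:,2]>.006)&(P[:,2]<.018)]
(c,s,a)=cv2.minAreaRect((P[:,:2]*1000).astype(np.float32)); b=cv2.boxPoints((c,s,a)); print(c,s,a,P[:,2].mean()); print(b)
e=[b[1]-b[0],b[2]-b[1]]; e=max(e,key=np.linalg.norm); e/=np.linalg.norm(e); e*=np.sign(e[1])
o=np.array(c)-12.5*e; xa=np.array([e[1],-e[0]]); print('yaw',np.arctan2(-e[0],e[1]),'origin',o)
red=((hsv[...,0]<6)|(hsv[...,0]>174))&(hsv[...,1]>120)&(hsv[...,2]>100)
yel=(hsv[...,0]>22)&(hsv[...,0]<34)&(hsv[...,1]>140)
for n,m in(('red',red),('yel',yel)):
    m[:100]=0;m[200:]=0;m[:,:225]=0;m[:,430:]=0
    k,_,st,ce=cv2.connectedComponentsWithStats(m.astype(np.uint8))
    for i in range(1,k):
        if st[i,4]>3:
            p=at_z(f,ce[i][1],ce[i][0],.014); d=p[:2]*1000-o; print(n,st[i],p.round(4),'fix',d@xa,d@e, at_depth(f,ce[i][1],ce[i][0]).round(4))
cv2.imwrite('pics/c1.png',cv2.resize(px[100:200,230:430,::-1],None,fx=4,fy=4,interpolation=cv2.INTER_CUBIC))
E
python3 s3.py
```

```text
(590.4542846679688, -54.57450866699219) (382.6656188964844, 95.28453826904297) 79.2437515258789 0.011594396131181848
[[ 507.94043  -233.65408 ]
 [ 601.5508   -251.43713 ]
 [ 672.96814   124.505066]
 [ 579.3578    142.28812 ]]
yaw -0.18773201 origin [588.12139416 -66.85488415]
red [336 112  38  17 554] [0.5726 0.0601 0.014 ] fix -38.917646045177236 121.84517019914159 [0.563  0.0505 0.1199]
red [270 175   2  12  21] [ 0.6272 -0.074   0.014 ] fix 39.727533135575314 0.22668072069404685 [ 0.6274 -0.0742  0.0132]
```

View pics/c1.png

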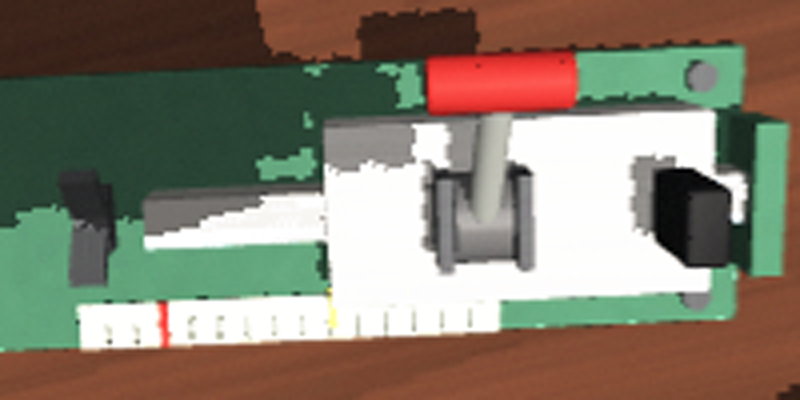

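The crop confirms that the yellow pointer is at about px (313,176) and the red line at (271,179). The carriage is therefore about +60 mm off, and the fixture yaw is −0.188. Next I'll push the lever over.

```bash
cat >> h.py <<'E'
YAW=-.188; O=np.array([.5881,-.0669]); EY=np.array([-np.sin(YAW),np.cos(YAW)]); EX=np.array([EY[1],-EY[0]])
def W(x,y,z): return np.r_[O+x*EX+y*EY,z]
def Fx(p): d=np.asarray(p)[:2]-O; return np.array([d@EX,d@EY])
ORI=R.from_matrix(np.c_[np.cross([*EY,0],[0,0,-1]),[*EY,0],[0,0,-1]]).as_rotvec()
def fF(): F=np.asarray(r.current_force()); return np.array([F[:2]@EX,F[:2]@EY,F[2]]).round(1)
def creep(x0,x1,y,z,step,lim,v=.08):
    n=int(np.ceil(abs(x1-x0)/step))
    for x in np.linspace(x0,x1,n+1)[1:]:
        r.move_l(W(x,y,z),max_speed=v); F=fF()
        if abs(F[0])>lim: print('lim'); break
    print('x',round(x,4),F,Fx(r.current_tool_pos()).round(4))
E
cat > s4.py <<'E'
from h import *
r.set_gripper(0)
r.movep(W(-.10,.110,.19),ORI); r.move_l(W(-.10,.110,.114),max_speed=.15); print(fF())
r.move_l(W(-.03,.110,.114),max_speed=.1); print(fF())
creep(-.03,.017,.110,.114,.008,14)
r.move_l(W(-.03,.110,.114)); r.move_l(W(-.06,.110,.20),max_speed=.25)
r.movep(W(0.01,.06,.34),ORI)
f=r.grab_frame('wrist'); save(f,'w2')
for t,z in dict(mark=.014,pointer=.014,fin=.072,lever_pivot=.058,lever_bar=.113).items():
    for d in r.tip_of(t,f)[:1]: print(t,round(d['confidence'],2),np.round(d['location']),at_depth(f,*d['location']).round(4),Fx(at_z(f,*d['location'],z)).round(4))
print(r.current_time_s())
E
python3 s4.py
```

```text
[-0.3  0.2  0.3]
[ 0.3 -0.5  0.7]
x 0.017 [-0.   0.3  0.1] [0.0171 0.11  ]
mark 0.87 [173. 273.] [ 0.6251 -0.0734  0.0134] [0.0374 0.0006]
pointer 0.86 [175. 317.] [ 0.6386 -0.0145  0.0162] [0.0404 0.0609]
fin 0.78 [152. 414.] [0.6171 0.0988 0.0907] [0.0005 0.1736]
lever_pivot 0.66 [148. 358.] [0.6038 0.0396 0.0706] [-0.0026  0.1091]
lever_bar 0.6 [198. 366.] [0.6491 0.0354 0.1226] [0.0437 0.1133]
11.9333
```

View pics/w2.png

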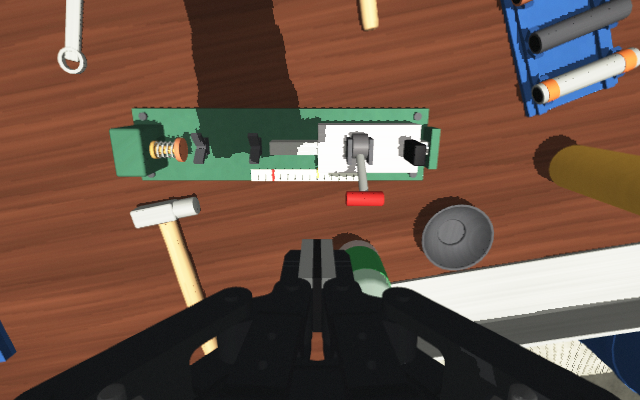

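The lever is over, with the red bar at (365,198), and the pointer is about 60 mm off. Next I'll grip the fin and slide.

```bash
cat > s5.py <<'E'
from h import *
r.set_gripper(.05)
r.movep(W(0,.1735,.17),ORI); r.move_l(W(0,.1735,.071),max_speed=.12); print(fF())
r.set_gripper(0); print('w',r.current_grip_width(),r.current_grasp_force(),fF())
r.move_l(W(0,.1735-.060,.071),max_speed=.06); print(fF(),r.current_grip_width())
f=r.grab_frame('wrist'); save(f,'w3')
for n in('wrist','scene','side'):
  f=r.grab_frame(n)
  for t,z in dict(mark=.014,pointer=.014).items():
    for d in r.tip_of(t,f)[:1]: print(n,t,round(d['confidence'],2),np.round(d['location'],1),Fx(at_z(f,*d['location'],z)).round(4))
print(r.current_time_s())
f=cv2.imread('pics/w3.png'); a=cv2.resize(f,(400,250)); 
E
python3 s5.py
```

```text
[ 0.  -0.1  0.1]
w 0.013283048106388083 58.3800333738327 [-1.3 -0.2  7. ]
[-2.6 -0.2  6.6] 0.01297738943415746
wrist pointer 0.85 [287.3 129.8] [ 0.0408 -0.0006]
scene mark 0.58 [187.8 232.5] [-0.0133 -0.0801]
scene pointer 0.81 [212.2 236.6] [ 0.0372 -0.01  ]
side mark 0.61 [263.9 363.7] [ 0.0425 -0.0105]
side pointer 0.74 [261.1 362.1] [ 0.0396 -0.0003]
16.3417
```

View pics/w3.png

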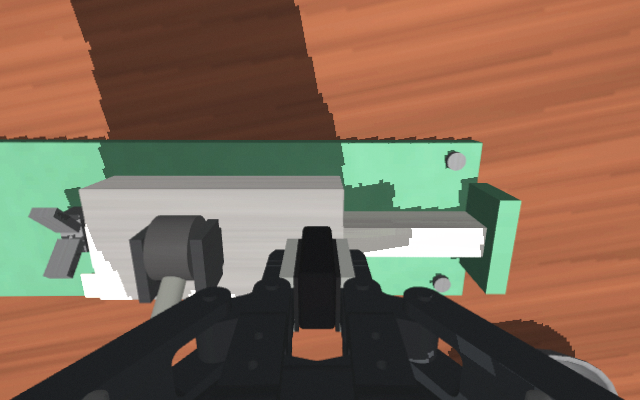

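The slid carriage stands close to the line. I'll release and check from above.

```bash
cat > s6.py <<'E'
from h import *
r.set_gripper(.045); r.move_l(W(0,.1135,.16),max_speed=.2)
r.movep(W(-.03,-.01,.24),ORI)
f=r.grab_frame('wrist'); px=f['pixels']
for t,z in dict(mark=.014,pointer=.014,fin=.072,lever_pivot=.058,lever_bar=.113).items():
    for d in r.tip_of(t,f)[:1]: print(t,round(d['confidence'],2),np.round(d['location'],1),Fx(at_z(f,*d['location'],z)).round(4))
a,b=map(int,proj(f,W(.04,0,.014))); print(a,b,r.current_time_s())
cv2.imwrite('pics/c2.png',cv2.resize(px[max(a-50,0):a+50,max(0,b-75):b+75,::-1],None,fx=5,fy=5,interpolation=cv2.INTER_CUBIC))
E
python3 s6.py
```

```text
mark 0.63 [229.6 326.9] [0.0402 0.0013]
pointer 0.73 [227.  329.1] [0.0371 0.0037]
fin 0.68 [212.7 452.9] [0.0002 0.1147]
lever_pivot 0.92 [207.9 378.1] [0.0002 0.0487]
229 325 18.2917
```

View pics/c2.png

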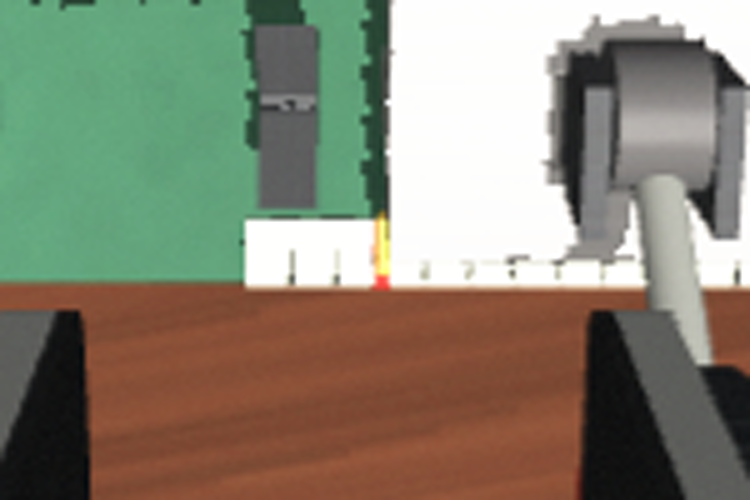

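The pointer tip sits right on the red line: yellow over red at crop (382,240–285). Next I'll lock the lever, then look at the rack.

```bash
cat > s7.py <<'E'
from h import *
r.set_gripper(0)
r.move_l(W(.03,.05,.25),max_speed=.25)
r.move_l(W(.095,.05,.19),max_speed=.25); r.move_l(W(.095,.05,.114),max_speed=.15)
r.move_l(W(.03,.05,.114),max_speed=.1); print(fF())
creep(.03,-.021,.05,.114,.008,14)
r.move_l(W(.03,.05,.114)); r.move_l(W(.03,.05,.22),max_speed=.25)
r.set_gripper(.05)
r.movep([.50,.22,.34],ORI)
f=r.grab_frame('wrist'); save(f,'w4')
for t,z in dict(mark=.014,pointer=.014,fin=.072,lever_pivot=.058,lever_bar=.113).items():
    for d in r.tip_of(t,f)[:1]: print(t,round(d['confidence'],2),np.round(d['location'],1),Fx(at_z(f,*d['location'],z)).round(4))
for t in('tube_center','copper_tube_center','short_tube_center'):
    for d in r.tip_of(t,f)[:2]: print(t,round(d['confidence'],2),np.round(d['location'],1),at_z(f,*d['location'],.034).round(4))
for d in r.trace('tube_center',f)[:2]:
    P=cloud(f,d['mask']); P=P[(P[:,2]>.03)&(P[:,2]<.055)]; c,s,a=cv2.minAreaRect((P[:,:2]*1000).astype(np.float32)); print('trace',d['box'],round(d['confidence'],2),len(P),c,s,a)
print(r.current_time_s())
E
python3 s7.py
```

```text
[ 0.4 -0.1  0.1]
x -0.021 [ 6.9 -0.6  2.1] [-0.0199  0.0499]
mark 0.56 [274.  139.3] [0.0416 0.0017]
pointer 0.76 [274.4 138.1] [ 0.0422 -0.0002]
fin 0.92 [267.8 198.7] [0.0006 0.1126]
lever_pivot 0.77 [261.5 156.8] [-0.0013  0.0528]
lever_bar 0.55 [246.7 131.7] [-0.0481  0.0556]
tube_center 0.98 [  3.5 343.8] [0.3369 0.2816 0.034 ]
tube_center 0.93 [196.  404.4] [0.5764 0.3228 0.034 ]
copper_tube_center 0.89 [114.4 372.5] [0.4641 0.2963 0.034 ]
copper_tube_center 0.39 [ 74.6 193.6] [0.3781 0.0923 0.034 ]
short_tube_center 0.92 [154.2 390.6] [0.5176 0.312  0.034 ]
short_tube_center 0.18 [275.6 138. ] [ 0.6225 -0.0621  0.034 ]
trace [334.4, 1.8, 48.7, 40.8] 0.95 0 (0.0, 0.0) (0.0, 0.0) 0.0
trace [360.1, 171.8, 85.9, 47.9] 0.67 1614 (576.7597045898438, 319.62420654296875) (28.288646697998047, 109.67830657958984) 11.425515174865723
26.2417
```

View pics/w4.png

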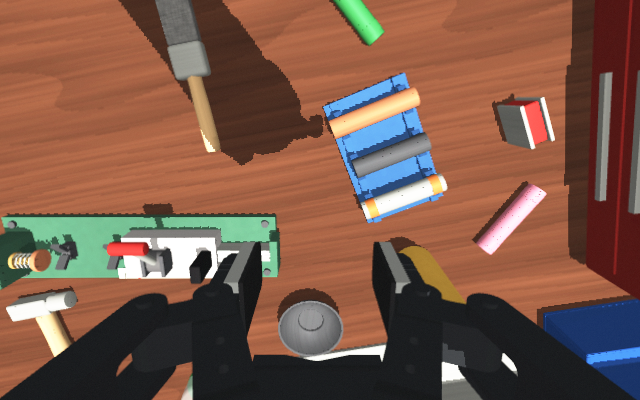

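The lever is back with its red bar at (127,249), and the pointer is still on the line. The banded tube is at (404,197), which is (0.577,0.320) at yaw ≈0.199. Next I'll grasp it.

```bash
cat > s8.py <<'E'
from h import *
T=np.array([.5768,.3205]); yw=.199
def cross(y): return down([np.cos(y),np.sin(y)])
def qs(i):
    a=r.solve_ik([*T,.15],cross(yw)[i]); b=r.solve_ik(W(0,-.055,.12),cross(YAW)[i]); return a,b
best=None
for i in(0,1):
    a,b=qs(i); print(i,a,b)
    if a is not None and b is not None:
        m=np.abs(a-r.current_q()).max()
        if best is None or m<best[0]: best=(m,i)
i=best[1]; print(i); open('i.txt','w').write(str(i))
r.set_gripper(.047)
p=r.current_tool_pos(); r.movep([*T,.16],cross(yw)[i]); r.move_l([*T,.029],max_speed=.12); print(fF())
r.set_gripper(0); print('w',r.current_grip_width(),r.current_grasp_force(),fF())
r.move_l([*T,.16],max_speed=.15); print('w',r.current_grip_width(),fF(),r.current_time_s())
f=r.grab_frame('wrist'); save(f,'w5')
E
python3 s8.py
```

```text
0 [-0.94411915  0.76040739  0.56759961  1.60285594 -0.48357273  0.92219841
 -0.00516665] [-0.27554365  0.70961906  0.57092399  1.81707663 -0.52918342  0.77185633
  0.38669603]
1 [-0.07770397  0.82585916 -0.86642219  1.55080826  0.68384562  1.09010269
  2.22910945] [ 0.67937271  0.77489381 -0.86683901  1.76489535  0.71541349  0.94943206
  2.46509106]
0
[ 0.3  0.2 -0.5]
w 0.023576519125074677 58.37947905063629 [-1.7 -1.4  6.3]
w 0.023298444221423627 [-0.2  0.2 -2.9] 30.0583
```

View pics/w5.png

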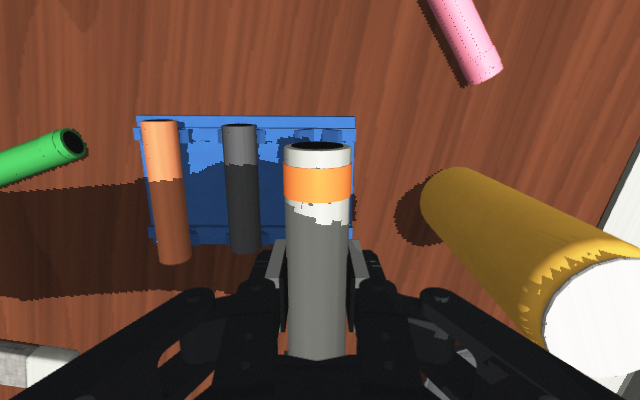

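The tube is held, with its far end at (317,147) and the other two tubes undisturbed. I'll measure its tilt and along-axis offset in the hand, then load.

```bash
cat > s9.py <<'E'
from h import *
f=r.grab_frame('wrist'); m=np.zeros((400,640),bool); m[138:290,310:326]=1
P=cloud(f,m); t=r.current_tool_pos(); Rt=R.from_rotvec(r.current_tool_rot()).as_matrix()
ax=np.array([-np.sin(.199),np.cos(.199),0]); u=(P-t)@ax; h=P[:,2]-t[2]; k=(h>0)&(h<.04)
top=k&(u<.05); print(k.sum(),'end u',np.percentile(u[k],[98,99,99.8]).round(4),'fit',np.polyfit(u[top],h[top],1).round(4),
 [ (round(a,3),round(float(np.median(h[top&(abs(u-a)<.003)])),4)) for a in(.015,.025,.035,.045) if (top&(abs(u-a)<.003)).any()])
E
python3 s9.py
```

```text
2332 end u [0.0549 0.055  0.0551] fit [0.0122 0.0155] [(0.015, 0.0157), (0.025, 0.0157), (0.035, 0.0158), (0.045, 0.0162)]
```

```bash
cat > s10.py <<'E'
from h import *
o=down([np.cos(YAW),np.sin(YAW)])[int(open('i.txt').read())]
r.movep(W(0,-.038,.17),o); r.move_l(W(0,-.038,.06),max_speed=.12); print(fF())
for y in(-.050,-.055,-.0595): r.move_l(W(0,y,.06),max_speed=.04); print(y,fF())
for z in(.052,.046,.043,.0415):
    r.move_l(W(0,-.0595,z),max_speed=.03); F=fF(); print(z,F,Fx(r.current_tool_pos()).round(4))
    if F[2]>15: break
f=r.grab_frame('wrist'); save(f,'w6'); print(r.current_time_s())
E
python3 s10.py
```

```text
[-0.7 -0.9 -2. ]
-0.05 [ 0.7  3.2 -1.7]
-0.055 [ 0.6  4.9 -0.8]
-0.0595 [0.6 7.1 0.7]
0.052 [0.5 7.9 0.2] [ 0.0001 -0.0584]
0.046 [0.6 7.7 1.4] [ 0.0001 -0.0584]
0.043 [-0.2  7.4  2. ] [ 0.0001 -0.0584]
0.0415 [1.7 6.9 2.9] [ 0.0004 -0.0585]
35.0917
```

View pics/w6.png

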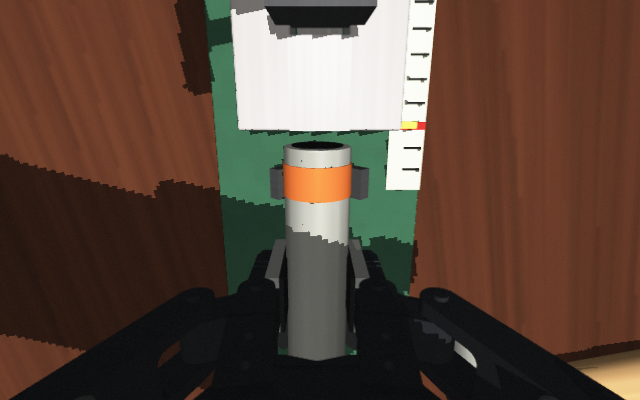

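The tube end (317,147) is just in front of the stop face (y≈130) over the V-block, and the contact is sprung at about 7 N. I'll release and check.

```bash
cat > s11.py <<'E'
from h import *
r.move_l(W(0,-.0595,.0405),max_speed=.03); print(fF())
r.set_gripper(.05); r.wait(.2)
r.move_l(W(0,-.0585,.16),max_speed=.15); r.movep(W(-.03,-.03,.27),ORI)
f=r.grab_frame('wrist'); save(f,'w7'); print(fF())
for t,z in dict(mark=.014,pointer=.014,tube_center=.045,contact_face=.049,lever_bar=.113).items():
    for d in r.tip_of(t,f)[:1]: print(t,round(d['confidence'],2),np.round(d['location'],1),Fx(at_z(f,*d['location'],z)).round(4))
for y in(-.095,-.075,-.055,-.035,-.015):
    a,b=proj(f,W(0,y,.0575)); print(y,at_depth(f,a,b)[2].round(4))
print(r.current_time_s())
E
python3 s11.py
```

```text
[ 0.4  7.3 10.3]
[-0.1 -0.2 -1. ]
mark 0.61 [220.7 342.9] [0.0406 0.0013]
pointer 0.77 [219.4 345.2] [0.0389 0.004 ]
tube_center 0.55 [195.  293.6] [-0.0005 -0.0548]
contact_face 0.81 [198.1 242. ] [ 0.0017 -0.1096]
lever_bar 0.67 [164.9 414.5] [-0.0465  0.0529]
-0.095 0.0582
-0.075 0.057
-0.055 0.056
-0.035 0.0571
-0.015 0.0575
38.3
```

View pics/w7.png

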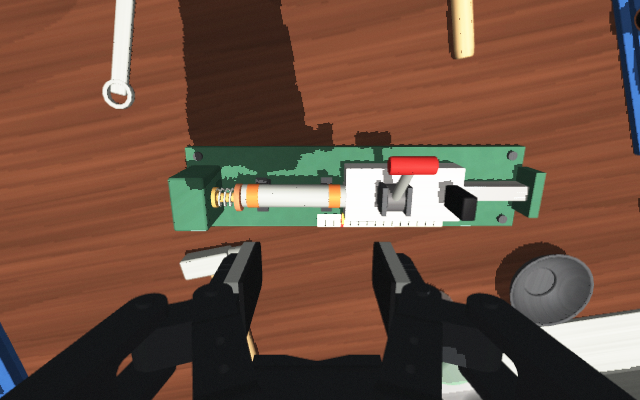

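The tube lies level between the contact (238,197) and the stop (345,195). Its top is 57 mm up and its centre is at y = −54.8 mm. The lever is locked with its bar at (414,165), so I'm handing in.

```bash
python3 -c "
from rig import r
print(r.close_job())"
```

```text
the job is handed in; nothing more can be done
None
```

I set the stop on the red line, locked the lever, loaded the banded tube in the V-blocks against the contact, and handed the job in at about 38 s; the judge's verdict isn't shown here.

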